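# Fold the tube retainer down and shut the sample carrier

### The arm

A 7-joint arm with a two-finger parallel gripper is mounted at the origin on the work surface. World frame = base frame: x ahead of the robot, y to its left, z up, the work surface at z = 0. Lengths are in m, angles in rad, forces in N, time in s.
With the tool pointing down it reaches from about 0.4 to 0.85 m from the base axis. Payload 10.4 kg.
Tool frame: the origin (TCP) lies midway between the tips of the shut fingers; the grasp point (between the pads) lies 19 mm behind it; z points along the fingers, y is the line along which they close (so a half turn about z gives the same grasp; the last joint's range is limited). The gripper opens to 87 mm and grips with 3 to 60 N. Pads are 19 mm wide; open, the fingers measure 117 mm over their backs; the gripper's body (75 mm by 190 mm) begins 51 mm behind the grasp point.
Start: joints at [1.177, 0.332, -0.065, 1.46, 0.022, 1.35, -0.088], TCP at [0.226, -0.583, 0.223] pointing down, gripper open.
Joint ranges: [-2.6, 2.6], [-0.5, 2.12], [-1.47, 1.34], [0.16, 2.42], [-1.27, 4.41], [0.06, 2.06], [-2.6, 2.6]. Speed limits (rad/s): [2.22, 2.22, 2.79, 2.79, 3.14, 3.14, 3.14].

### API

Orientations are given as a unit quaternion [x, y, z, w].
In Python, from cell import status, viewer, arm gives the robot as it stands.
- The arm moves only by the tool servo_tool, never from a script. Its argument "rows" is a list that holds one entry, the list of rows, each a list of 7 numbers: the opening, from 0 (shut) to 1 (fully open), then the shift along the tool's x, y, z in cm, then the turn, a rotation vector about the tool's x, y, z in degrees. A call has 1 to 20 rows; each row is the pose to reach, as a shift and turn from the pose commanded when the call began, along the tool's axes at that moment; what a row does not reach only later rows make up. A row lasts 1/12 s, in which the tool goes at most 41.7 mm and 7.16 degrees, less where a joint would pass 70% of its speed; a pose out of reach is approached as far as the arm can. A call with a gripper value outside its range is refused whole. The fingers move at their own pace and stop on an object; "newtons" is the grip in N (left out, the last holds). Time passes only in rows, so rows that repeat a pose let the fingers close. It gives the time, the measured TCP pose, the force, the opening and the grip force at its end, in the units of the state.
- status.observe(): the state, without advancing time (a new reading comes with each control period).
- viewer.camera(name): name is "scene" or "top"; returns a dict with "pixels" (420x560x3 uint8, blue, green, red), "fx", "fy", "cx", "cy" (pixels), "R" (3x3) and "t" (3): a world point X has camera coordinates R X + t. Camera axes: x right, y down, z forward; pixel columns grow to the right and rows downward; lengths in m; the calibration is good to about 2 mm. A picture is of the moment at which its call begins. There is no depth.
- arm.hand_in(): hands the job in; it is judged then, once.
The state is a dict: "time_s": time; "joint_positions": joint angles; "dq": joint speeds; "joint_torque": joint torques, N m; "position": TCP position; "orientation": TCP orientation; "wrist_force": force on the tool from outside, world axes, zero at the start; "torque": the same for the moment, N m; "gripper_width": finger opening in m; "grasp_force": force on a finger pad.
Only numpy, scipy, OpenCV 4.12 (cv2) and the standard library are available. Lean on these libraries where they do the work, as an engineer would, in place of code of your own. Each camera call takes 0.05 s, during which the arm holds its last target. There are 200 camera calls.

### The job

Close up the blue sample carrier: first push the upright orange retainer flap all the way down over the tubes, then push the standing cover over until it is fully shut on the case. Only push with the fingers, gently and without slamming; do not pinch the flap or the cover, and leave the bottle, the beaker and the jar standing where they are.

Things in the scene. Friction and masses are not known exactly. Their poses are not given: they have to be found in the camera images.
- case: Open-topped blue sample carrier fixed to the bench, 160 (x) x 260 (y) x 100 mm high, walls 6 mm. Origin: centre of its underside on the bench; x points away from the robot to the cover's hinge, y to the flap's end, z up; yaw varies. Inside: tube caps at y > 0 and a white cold pack at y < 0, tops at height 70 mm.
- flap (a joint): Angle (rad) of the orange flap: 0 = folded down flat in the case (its stop), 1.57 = upright, more = leaning outwards. Folding swings its free edge from above the case's +y end towards -y. Stiff hinge (0.1 N m): it stays where it is left; 1 to 2 N at the edge moves it. Folded, its top lies at height 86 mm, 14 mm below the rim. While upright it blocks the cover.
- flap_edge (a point): Middle of the flap's free edge, 120 mm from its hinge axis and 2 mm towards the outer face.
- flap_panel: Orange panel of the flap: 134 mm wide, 120 mm long from the hinge, 4 mm thick. Origin: middle of the hinge axis, which runs along the case's x at case x = 0, y = +118 mm, z = 82 mm. Folded down, its axes are the case's and it runs to -y and from z = 0 to 4 mm; its outer face (z = 4 mm) looks to the case's +y when upright.
- flap_pad: Grey pad on the flap's inner face, 118 x 98 x 4 mm. Origin as flap_panel; it fills z = -4 to 0 mm. Touching panel and pad together with more than 1 N counts as pinching.
- cover (a joint): Angle (rad) of the blue cover: 0 = fully shut on the rim (its stop), 1.57 = upright, more = leaning away from the case. Shutting swings its free edge towards the robot (case -x) and down. Stiff hinge (0.33 N m): it stays where it is left and must be pushed all the way; 1 to 6 N near the edge moves it. Shut, its top lies at height 109 mm.
- cover_edge (a point): Middle of the cover's free edge, 160 mm from its hinge axis and 4 mm towards the outer face.
- cover_shell: Blue outer plate of the cover: 260 mm wide, 160 mm long from the hinge, 8 mm thick, white panel outside. Origin: middle of the hinge axis, which runs along the case's y at case x = +80 mm, y = 0, z = 101 mm. Shut, its axes are the case's and it runs to -x and from z = 0 to 8 mm; its outer face (z = 8 mm) looks to the case's +x when upright.
- cover_liner: Grey liner on the cover's inner face, 128 x 226 x 5 mm, centred on it. Origin as cover_shell; it fills z = -5 to 0 mm. Touching shell and liner together with more than 1 N counts as pinching.
- reagent_bottle: Loose amber bottle, 52 mm across, 110 mm high, standing on the bench off the case's -y end. Origin: centre of its underside. To be left alone.
- beaker: Loose white plastic beaker, 64 mm across, 85 mm high, standing on the bench beyond the case, behind its cover. Origin: centre of its underside. To be left alone.
- sample_jar: Loose clear jar with white cap, 48 mm across, 60 mm high, standing off the case's +y end. Origin: centre of its underside. To be left alone.

How it is judged:
On the way, in this order (a step that is already met when the one before it is completed fails the run):
1. the flap is folded fully down (within 0.08 rad) while the cover still stands open (above 1.0 rad) (value of joint flap below 0.08 rad and value of joint cover above 1 rad), for 0.2 s.
2. the cover is shut (within 0.05 rad) over the folded flap (value of joint cover below 0.05 rad and value of joint flap below 0.08 rad), for 0.2 s.
At the end, for the whole second after the job is handed in: The flap is down within 0.08 rad and the cover shut within 0.05 rad; bottle, beaker and jar stand upright within 20 mm of where they began (all of step 2 and distance of each of reagent_bottle, beaker, sample_jar from where it was at the start of the episode below 0.02 m and angle between each of reagent_bottle, beaker, sample_jar's own z axis and vertical below 0.15 rad); the robot touches nothing.
It fails at once if the cover is swung below 0.9 rad while the flap is still up (above 0.25 rad) (value of joint cover below 0.9 rad and value of joint flap above 0.25 rad).
It fails at once if the flap is pinched: fingers press on its outer panel and its inner pad at once (contact force between the fingers and flap_panel above 1 N and contact force between the fingers and flap_pad above 1 N).
It fails at once if the cover is pinched: fingers press on its outer shell and its inner liner at once (contact force between the fingers and cover_shell above 1 N and contact force between the fingers and cover_liner above 1 N).
It fails at once if the flap or the cover is slammed down (faster than 5 rad/s) (velocity of joint any of cover, flap below -5 rad/s).
It fails at once if a bystander (bottle, beaker or jar) is pushed, lifted or carried more than 20 mm (distance of any of reagent_bottle, beaker, sample_jar from where it was at the start of the episode above 0.02 m).
It also fails if it takes over 51 s, if anything falls off the work surface, if the arm or the gripper's body presses on something with over 40 N, if the wrist force passes 120 N, or if a joint passes its speed limit or range.

## Working session

There is one attempt and no reset: what is moved stays moved. The work goes in short steps, Python scripts to look and compute and a tool call to move; the robot and the scene stay as the last step left them, time stands still between calls to the robot, and variables do not carry over. Pictures are saved under pics/ and viewed, at most 10 in all, crops included, and the job is handed in when it is done.

Besides the shell and the picture viewer there is one more tool, called after "Call:" as a command line: name --argument value ..., lists and objects as JSON in quotes. servo_tool: Moves the arm, as the interface text tells. Its arguments: {"type":"object","properties":{"rows":{"type":"array"},"newtons":{"type":"number"}},"required":["rows"]}

```bash
mkdir -p pics; python3 - <<'E'
from cell import status, viewer
import cv2, pickle
for n in("scene","top"):
    c=viewer.camera(n); cv2.imwrite(f"pics/{n}0.png",c["pixels"]); pickle.dump(c,open(n+"0.pkl","wb"))
    print(n,c["fx"],c["cx"],c["cy"],c["R"],c["t"])
s=status.observe(); print(s)
E
```

```text
scene 403.4743556290297 280.14471035625377 209.75875693294827 [[ 0.84476673  0.53505371  0.00931142]
 [ 0.46066617 -0.71824567 -0.52144975]
 [-0.27231574  0.44479285 -0.85323119]] [-0.52054044 -0.17032236  1.23722623]
top 408.0735515909006 277.58599823429654 210.1930166664638 [[ 1.67517298e-01 -9.85868885e-01  7.04852904e-04]
 [-9.63540467e-01 -1.63874506e-01 -2.11506298e-01]
 [ 2.08632986e-01  3.47518092e-02 -9.77376380e-01]] [-0.00423004  0.59240287  0.96093026]
{'time_s': 0.1, 'joint_positions': array([ 1.17741962,  0.33277578, -0.06471067,  1.46084801,  0.02162165,
        1.34989495, -0.08852453]), 'dq': array([ 7.59399951e-06, -2.77013772e-03, -1.76161927e-03, -3.36807138e-03,
        1.13141061e-03, -9.89617742e-04,  5.11756490e-04]), 'joint_torque': array([ 2.79471358e-03, -6.24548864e+01,  2.56970833e-02, -3.90718675e+01,
       -6.14558347e-02,  3.65431141e-02,  3.33298760e-05]), 'position': array([ 0.22633511, -0.58221356,  0.22185853]), 'orientation': array([ 9.82863694e-01,  1.84332798e-01, -1.49239952e-04, -5.96529954e-04]), 'wrist_force': array([ 0.45877508,  0.3292739 , -0.10104231]), 'torque': array([0.06173843, 0.00348099, 0.06526017]), 'grasp_force': 0.0, 'gripper_width': 0.0870971471382921}
```

View pics/scene0.png

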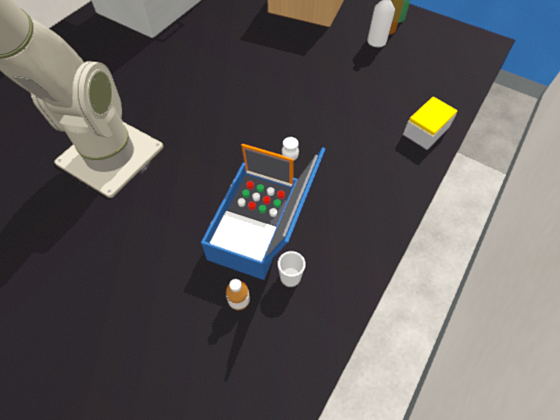

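View pics/top0.png

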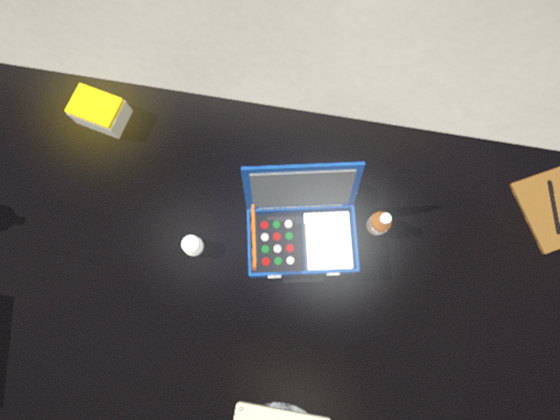

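The scene view shows the case with rim corners near (204,240), (265,272) and (240,165), the orange flap at (243-293,147-183), and the cover standing to the right with its top corner at (323,150). The jar is at (290,148), the beaker at (291,268) and the bottle at (238,294). In the top view, the rim corners are near (249,275), (358,272), (356,207) and (247,208), and the flap is edge-on at (254,206-270). The cover's top edge runs (243,167)-(363,163).

```bash
cat > h.py <<'E'
import numpy as np, cv2, pickle
def ray(c,p):
    d=np.array([(p[0]-c["cx"])/c["fx"],(p[1]-c["cy"])/c["fy"],1]); R=np.array(c["R"]);t=np.array(c["t"])
    d=R.T@d; return -R.T@t,d/np.linalg.norm(d)
def onz(c,p,z):
    o,d=ray(c,p); return o+d*(z-o[2])/d[2]
def tri(c1,p1,c2,p2):
    o1,d1=ray(c1,p1);o2,d2=ray(c2,p2)
    s=np.linalg.lstsq(np.c_[d1,-d2],o2-o1,rcond=None)[0]
    a,b=o1+d1*s[0],o2+d2*s[1]; return (a+b)/2,np.linalg.norm(a-b)
def mask(c,col):
    h=cv2.cvtColor(c["pixels"],cv2.COLOR_BGR2HSV)
    lo,hi={"blue":((100,120,60),(125,255,255)),"orange":((8,150,120),(18,255,255))}[col]
    return cv2.inRange(h,lo,hi)
E
python3 - <<'E'
from h import *
np.set_printoptions(precision=4,suppress=True)
S=pickle.load(open("scene0.pkl","rb"));T=pickle.load(open("top0.pkl","rb"))
for n,c in(("S",S),("T",T)):
    for col in("blue","orange"):
        m=mask(c,col); m[:130]=0; m[:,:190]=0; m[:,400:]=0
        for k in cv2.findContours(m,cv2.RETR_EXTERNAL,cv2.CHAIN_APPROX_NONE)[0]:
            if cv2.contourArea(k)>60: print(n,col,cv2.contourArea(k),cv2.approxPolyDP(k,3,True)[:,0].tolist(),cv2.boundingRect(k))
for p in((249,275),(358,272),(356,207),(247,208)): print("rim",onz(T,p,.1))
A=cv2.resize(S["pixels"][130:330,190:350],None,fx=3,fy=3,interpolation=2)
B=cv2.resize(T["pixels"][150:290,170:400],None,fx=3,fy=3,interpolation=2)[:,:]
cv2.imwrite("pics/S1.png",A[:600]);cv2.imwrite("pics/T1.png",B)
E
```

```text
S blue 2247.0 [[325, 148], [318, 153], [286, 236], [261, 262], [208, 241], [245, 174], [291, 188], [276, 226], [297, 179], [289, 187], [245, 172], [242, 162], [201, 240], [206, 259], [264, 279], [273, 256], [290, 237]] (201, 147, 125, 133)
S orange 208.0 [[243, 282], [237, 293], [228, 285], [226, 294], [230, 300], [238, 302], [244, 298], [247, 288]] (226, 282, 22, 21)
S orange 203.0 [[241, 144], [246, 169], [244, 148], [289, 160], [292, 182], [292, 159]] (241, 144, 53, 40)
T blue 1090.5 [[364, 161], [241, 166], [247, 206], [248, 275], [283, 274], [253, 273], [250, 269], [249, 172], [355, 167], [360, 176]] (240, 161, 126, 117)
rim [0.4129 0.1337 0.1   ]
rim [ 0.4625 -0.1166  0.1   ]
rim [ 0.6166 -0.0921  0.1   ]
rim [0.5699 0.1677 0.1   ]
```

View pics/S1.png

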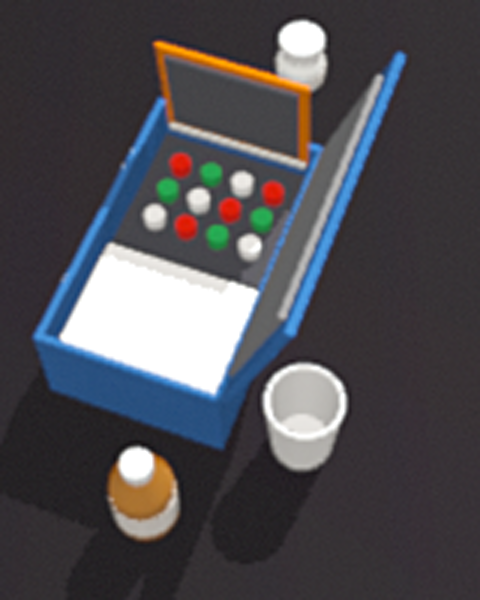

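View pics/T1.png

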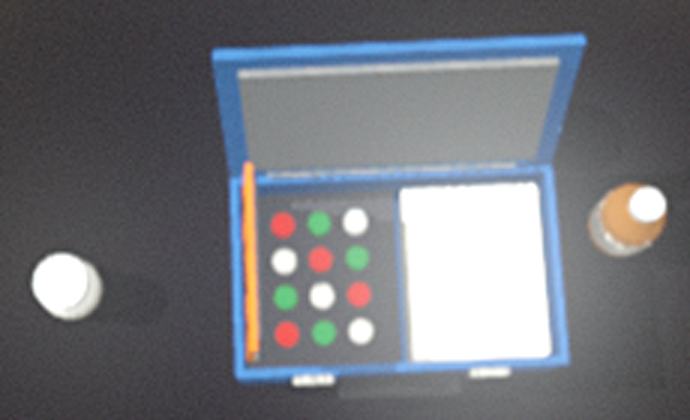

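The crops show the flap roughly upright: scene top corners at (242,144) and (293,159), top-view edge at (253,204)-(255,269). The cover leans slightly outward: scene corners at (324,148) and (287,241), top-view corners at (241,166) and (365,162).

```bash
python3 - <<'E'
from h import *
np.set_printoptions(precision=4,suppress=True)
S=pickle.load(open("scene0.pkl","rb"));T=pickle.load(open("top0.pkl","rb"))
# case frame from rim corners at z=.1 (visible near corners in both views)
rs=dict(nl=((243,165),(249.3,276)),nr=((202.5,242),(359.3,271.5)))
P={k:tri(S,a,T,b) for k,(a,b) in rs.items()}
for k,v in P.items(): print(k,*v, onz(S,rs[k][0],.1),onz(T,rs[k][1],.1))
nl,nr=onz(T,(249.3,276),.1),onz(T,(359.3,271.5),.1)
nl=(nl+onz(S,(243,165),.1))/2; nr=(nr+onz(S,(202.5,242),.1))/2
y=(nl-nr); print("len",np.linalg.norm(y)); y/=np.linalg.norm(y); x=np.array([y[1],-y[0],0])
o=(nl+nr)/2+.08*x; o[2]=0; yaw=np.arctan2(x[1],x[0]); print("o",o,"yaw",yaw)
M=np.c_[x,y,[0,0,1]]
np.savez("case.npz",o=o,M=M)
for k,a,b in(("flap near",(242,144.3),(254.7,269)),("flap far",(293,159.3),(252.7,204.3)),("cov +y",(323.7,148),(241.3,166.7)),("cov -y",(287,241),(365,162.7)),
  ("jar top",(290.5,142),(191.5,243.7)),("bottle top",(235.8,284.5),(386,218))):
    p,e=tri(S,a,T,b); print(k,p,e,"case",M.T@(p-o))
p=onz(S,(291.5,263.5),.085);print("beaker",p,M.T@(p-o))
E
```

```text
nl [0.4108 0.133  0.0891] 0.0011170389479123884 [0.4159 0.1261 0.1   ] [0.4107 0.1326 0.1   ]
nr [ 0.4657 -0.1184  0.0978] 0.004083880791467766 [ 0.4681 -0.1176  0.1   ] [ 0.4642 -0.1195  0.1   ]
len 0.2534892588036105
o [0.518  0.0221 0.    ] yaw 0.20993087322345436
flap near [0.4244 0.1181 0.1976] 0.004007069417508848 case [-0.0715  0.1134  0.1976]
flap far [0.559  0.1455 0.2014] 0.0004361274976122162 case [0.0658 0.1122 0.2014]
cov +y [0.6218 0.1773 0.2528] 0.0030877937478373074 case [0.1339 0.1302 0.2528]
cov -y [ 0.6757 -0.0741  0.2524] 0.0015488625159609417 case [ 0.1342 -0.1269  0.2524]
jar top [0.4663 0.2904 0.0658] 0.002059597913689435 case [0.0054 0.2732 0.0658]
bottle top [ 0.6004 -0.1647  0.1074] 0.0012075165050140534 case [ 0.0417 -0.1998  0.1074]
beaker [ 0.6752 -0.0441  0.085 ] [ 0.14   -0.0974  0.085 ]
```

Call:
servo_tool --rows '[[[0,0,0,-4,0,0,0],[0,0,0,-8,0,0,0],[0,3,-2.3,-8,0,0,1],[0,6,-4.6,-8,0,0,2],[0,9,-6.9,-8,0,0,3],[0,12,-9.1,-8,0,0,4],[0,15,-11.4,-8,0,0,5],[0,18,-13.7,-8,0,0,6],[0,21,-16,-8,0,0,7],[0,24,-18.3,-8,0,0,8],[0,27,-20.6,-8,0,0,9],[0,30,-22.9,-8,0,0,9.2],[0,33,-25.1,-8,0,0,9.2],[0,35.7,-27.2,-8,0,0,9.2],[0,35.7,-27.2,-8,0,0,9.2]]]'

```text
time_s: 1.35
position: [0.4638, -0.1924, 0.3025]
orientation: [0.994, 0.11, 0.001, -0.001]
wrist_force: [0.1, 0.1, 0.2]
gripper_width: 0.0017
grasp_force: 0.0
```

```bash
cat > go.py <<'E'
# print tool state in the case frame, and shift (cm, tool axes) to case targets given as args x,y,z
import sys, numpy as np
from cell import status
from scipy.spatial.transform import Rotation as Ro
np.set_printoptions(precision=4,suppress=True)
d=np.load("case.npz"); o,M=d["o"],d["M"]; s=status.observe()
R=Ro.from_quat(s["orientation"]).as_matrix(); p=np.array(s["position"])
print("t",s["time_s"],"case pos",M.T@(p-o),"F case",M.T@s["wrist_force"],"w",s["gripper_width"])
print("tool axes in case (rotvec deg from x,-y,-z):",np.degrees(Ro.from_matrix(R.T@M@np.diag([1,-1,-1])).as_rotvec()))
for a in sys.argv[1:]:
    q=o+M@np.array(eval(a)); print(a,"shift cm",R.T@(q-p)*100)
E
python3 go.py 0,.165,.30
```

```text
t 1.35 case pos [-0.0977 -0.1984  0.3025] F case [0.1599 0.1182 0.1518] w 0.0016868123486286919
tool axes in case (rotvec deg from x,-y,-z): [-0.105  -0.0898  0.58  ]
0,.165,.30 shift cm [ 10.1392 -36.2421   0.3348]
```

Call:
servo_tool --rows '[[[0,1,-3,0,0,0,0.5],[0,2,-6.5,0,0,0,0.5],[0,3,-10,0,0,0,0.5],[0,4,-13.5,0,0,0,0.5],[0,5,-17,0,0,0,0.5],[0,6,-20.5,0,0,0,0.5],[0,7,-24,0,0,0,0.5],[0,8,-27.5,0,0,0,0.5],[0,9,-31,0,0,0,0.5],[0,10,-34,0,0,0,0.5],[0,10.1,-36.2,0,0,0,0.5],[0,10.1,-36.2,3,0,0,0.5],[0,10.1,-36.2,6,0,0,0.5],[0,10.1,-36.2,9,0,0,0.5],[0,10.1,-36.2,12,0,0,0.5],[0,10.1,-36.2,13.5,0,0,0.5],[0,10.1,-36.2,13.5,0,0,0.5],[0,10.1,-36.2,13.5,0,0,0.5]]]'

```text
time_s: 2.85
position: [0.4836, 0.1752, 0.1674]
orientation: [0.995, 0.101, -0.001, 0.0]
wrist_force: [0.1, -0.2, 1.0]
gripper_width: 0.0001
grasp_force: 0.0
```

```bash
python3 go.py 0,.165,.165; python3 - <<'E'
from cell import viewer
import cv2,numpy as np
a=viewer.camera("scene")["pixels"][80:330,150:390];b=viewer.camera("top")["pixels"][120:370,150:390]
cv2.imwrite("pics/2.png",cv2.resize(np.hstack([a,b]),None,fx=1.6,fy=1.6))
E
```

```text
t 2.85 case pos [-0.0017  0.1569  0.1674] F case [ 0.0746 -0.2394  1.0002] w 0.00012694816950725127
tool axes in case (rotvec deg from x,-y,-z): [-0.0064  0.0818 -0.4825]
0,.165,.165 shift cm [ 0.1653 -0.8091  0.2362]
```

View pics/2.png

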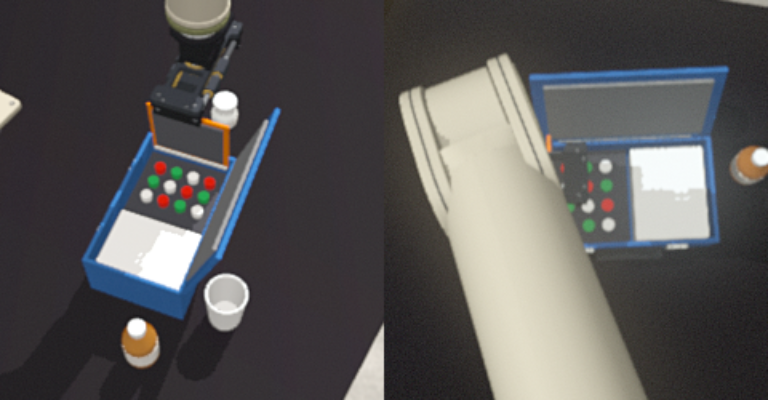

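The picture shows the shut fingers behind the flap's outer face (left view around (185,100)), clear of the flap, with the jar untouched. Next I push along the arc.

Call:
servo_tool --rows '[[[0,0,0.7,0,0,0,0],[0,0,1.4,0,0,0,0],[0,0,2,0,0,0,0],[0,0,2.7,0,0,0,0],[0,0,3.5,0,0,0,0],[0,0,4.2,0.2,0,0,0],[0,0,4.9,0.4,0,0,0],[0,0,5.6,0.6,0,0,0],[0,0,6.3,0.9,0,0,0],[0,0,7,1.3,0,0,0],[0,0,7.6,1.7,0,0,0],[0,0,8.1,2.2,0,0,0],[0,0,8.6,2.7,0,0,0],[0,0,9.1,3.3,0,0,0],[0,0,9.6,3.9,0,0,0],[0,0,9.6,3.9,0,0,0]]]'

```text
time_s: 4.28
position: [0.5026, 0.08, 0.127]
orientation: [0.995, 0.1, -0.001, 0.0]
wrist_force: [-0.0, 0.3, -0.3]
gripper_width: 0.0004
grasp_force: 0.0
```

```bash
python3 go.py 0,.052,.108 0,.048,.086
```

```text
t 4.2833 case pos [-0.003   0.0599  0.127 ] F case [ 0.011   0.2754 -0.3415] w 0.00039250169960684155
tool axes in case (rotvec deg from x,-y,-z): [ 0.0063  0.1228 -0.5488]
0,.052,.108 shift cm [0.313  0.7847 1.8945]
0,.048,.086 shift cm [0.3215 1.1844 4.0946]
```

Call:
servo_tool --rows '[[[0,0,0.3,0.6,0,0,0],[0,0,0.5,1.2,0,0,0],[0,0,0.7,1.8,0,0,0],[0,0,0.9,2.4,0,0,0],[0,0,1,3,0,0,0],[0,0,1.1,3.5,0,0,0],[0,0,1.1,3.9,0,0,0],[0,0,1.1,4.1,0,0,0],[0,0,1.1,4.1,0,0,0],[0,0,1.1,4.1,0,0,0]]]'

```text
time_s: 5.12
position: [0.5052, 0.0708, 0.0875]
orientation: [0.995, 0.101, -0.0, -0.0]
wrist_force: [-0.7, 1.5, 0.0]
gripper_width: 0.0006
grasp_force: 0.0
```

```bash
python3 go.py; python3 - <<'E'
from cell import viewer
import cv2,numpy as np
a=viewer.camera("scene")["pixels"][80:330,150:390];b=viewer.camera("top")["pixels"][120:370,150:390]
cv2.imwrite("pics/3.png",cv2.resize(np.hstack([a,b]),None,fx=1.6,fy=1.6))
E
```

```text
t 5.1167 case pos [-0.0024  0.0503  0.0875] F case [-0.3413  1.627   0.0224] w 0.0005896175318179175
tool axes in case (rotvec deg from x,-y,-z): [-0.0058  0.0148 -0.4695]
```

View pics/3.png

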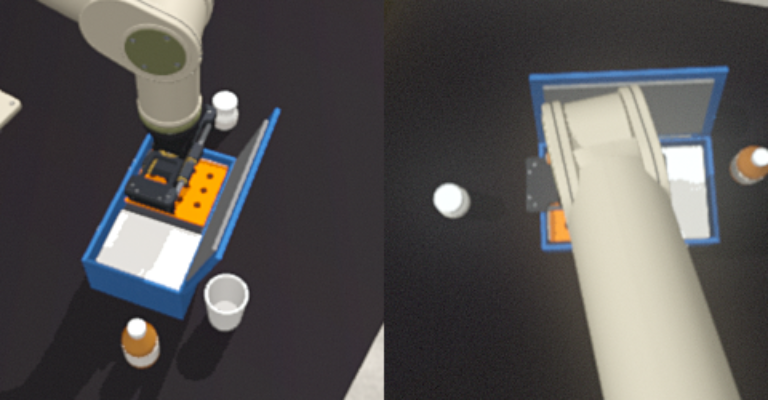

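The flap lies down in the case (left view around (190,190)), and the cover is still open. I'll press a bit further until the stop answers.

Call:
servo_tool --rows '[[[0,0,0,0.1,0,0,0],[0,0,0,0.2,0,0,0],[0,0,0,0.3,0,0,0],[0,0,0,0.4,0,0,0],[0,0,0,0.4,0,0,0]]]'

```text
time_s: 5.63
position: [0.5058, 0.0707, 0.0859]
orientation: [0.995, 0.101, 0.0, 0.001]
wrist_force: [-10.7, -1.9, 27.9]
gripper_width: 0.0003
grasp_force: 13.9
```

Call:
servo_tool --rows '[[[0,0,0,-2,0,0,0],[0,0,0,-5,0,0,0],[0,0,0,-8.5,0,0,0],[0,0,0,-12,0,0,0],[0,0,0,-15.5,0,0,0],[0,0,0,-19,0,0,0],[0,0,0,-21.5,0,0,0],[0,3,1,-21.5,0,0,0],[0,6,2,-21.5,0,0,0],[0,9,3,-21.5,0,0,0],[0,12,4,-21.5,0,0,0],[0,15,5,-21.5,0,0,0],[0,17.7,5,-21.5,0,0,0],[0,17.7,5,-21.5,0,0,0],[0,17.7,5,-21.5,0,0,0]]]'

```text
time_s: 6.88
position: [0.6892, 0.0577, 0.2968]
orientation: [0.995, 0.101, -0.001, -0.001]
wrist_force: [0.4, 0.1, -0.2]
gripper_width: 0.0006
grasp_force: 0.0
```

```bash
python3 go.py .175,0,.207; python3 - <<'E'
from cell import viewer
import cv2,numpy as np
a=viewer.camera("scene")["pixels"][80:330,150:390];b=viewer.camera("top")["pixels"][120:370,150:390]
cv2.imwrite("pics/4.png",cv2.resize(np.hstack([a,b]),None,fx=1.6,fy=1.6))
E
```

```text
t 6.8833 case pos [ 0.1749 -0.0008  0.2968] F case [ 0.4548 -0.0187 -0.1617] w 0.0005707446672531499
tool axes in case (rotvec deg from x,-y,-z): [-0.0888  0.1149 -0.4482]
.175,0,.207 shift cm [ 0.0285 -0.0696  8.9822]
```

View pics/4.png

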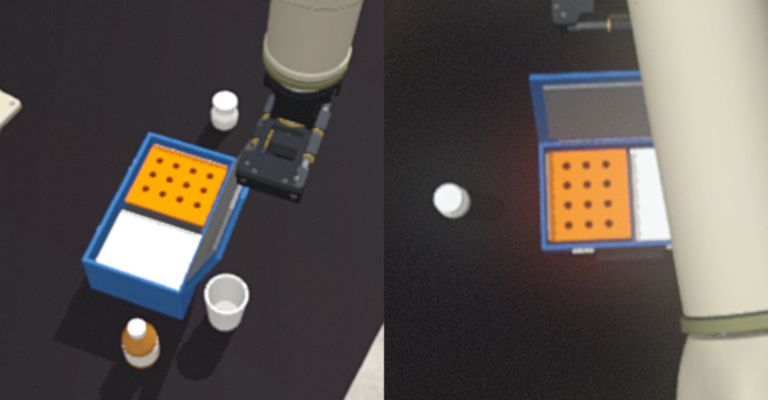

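The flap is flat (right view around (590,195)), the cover is still leaning open, and the gripper is beyond the cover's edge. Now I descend behind it.

Call:
servo_tool --rows '[[[0,0,0,2.5,0,0,0],[0,0,0,5,0,0,0],[0,0,0,7,0,0,0],[0,0,0,8,0,0,0],[0,0,0,9,0,0,0],[0,0,0,9,0,0,0],[0,0,0,9,0,0,0]]]'

```text
time_s: 7.57
position: [0.6888, 0.057, 0.2096]
orientation: [0.995, 0.101, 0.0, 0.0]
wrist_force: [-0.3, 0.1, 0.5]
gripper_width: 0.0001
grasp_force: 0.0
```

```bash
python3 go.py
```

```text
t 7.5667 case pos [ 0.1743 -0.0014  0.2096] F case [-0.3161  0.1198  0.5   ] w 0.00013646313979394972
tool axes in case (rotvec deg from x,-y,-z): [ 0.0195 -0.0533 -0.4873]
```

Call:
servo_tool --rows '[[[0,-1,0,0,0,0,0],[0,-2,0,0,0,0,0],[0,-3,0,0,0,0,0],[0,-4,0,0,0,0,0],[0,-5,0,0,0,0,0],[0,-6,0,0,0,0,0],[0,-7,0,0,0,0,0],[0,-7.8,0,0,0,0,0],[0,-8.6,0,0,0,0,0],[0,-9.6,0,0.1,0,0,0],[0,-10.5,0,0.2,0,0,0],[0,-11.4,0,0.5,0,0,0],[0,-12.3,0,0.8,0,0,0],[0,-13.2,0,1.1,0,0,0],[0,-14,0,1.6,0,0,0],[0,-14.8,0,2.1,0,0,0],[0,-14.8,0,2.1,0,0,0]]]'

```text
time_s: 8.98
position: [0.5425, 0.027, 0.1875]
orientation: [0.995, 0.1, -0.0, 0.0]
wrist_force: [0.4, -0.5, -0.5]
gripper_width: 0.0006
grasp_force: 0.0
```

```bash
python3 go.py; python3 - <<'E'
from cell import viewer
import cv2,numpy as np
a=viewer.camera("scene")["pixels"][80:330,150:390];b=viewer.camera("top")["pixels"][120:370,150:390]
cv2.imwrite("pics/5.png",cv2.resize(np.hstack([a,b]),None,fx=1.6,fy=1.6))
E
```

```text
t 8.9833 case pos [ 0.025  -0.0003  0.1875] F case [ 0.2871 -0.6079 -0.4569] w 0.0006420833382858766
tool axes in case (rotvec deg from x,-y,-z): [ 0.0495  0.0465 -0.4947]
```

View pics/5.png

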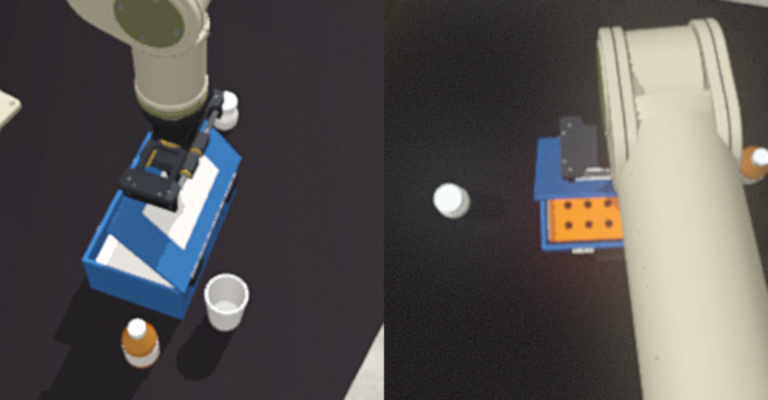

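The cover is about half shut, pushed by the fingertips on its white outer panel (left view around (180,190)), and the beaker and bottle are undisturbed. I continue the arc.

Call:
servo_tool --rows '[[[0,-0.6,0,0.5,0,0,0],[0,-1.2,0,1.2,0,0,0],[0,-1.9,0,1.9,0,0,0],[0,-2.4,0,2.6,0,0,0],[0,-2.9,0,3.4,0,0,0],[0,-3.3,0,4.2,0,0,0],[0,-3.7,0,5.1,0,0,0],[0,-4,0,5.9,0,0,0],[0,-4.1,0,6.6,0,0,0],[0,-4.2,0,7.2,0,0,0],[0,-4.2,0,7.7,0,0,0],[0,-4.2,0,7.7,0,0,0]]]'

```text
time_s: 10.08
position: [0.5022, 0.019, 0.1098]
orientation: [0.995, 0.101, -0.001, -0.0]
wrist_force: [-1.3, -0.2, 0.1]
gripper_width: 0.0002
grasp_force: 0.0
```

Call:
servo_tool --rows '[[[0,0,0,0.1,0,0,0],[0,0,0,0.2,0,0,0],[0,0,0,0.3,0,0,0],[0,0,0,0.4,0,0,0],[0,0,0,0.4,0,0,0]]]'

```text
time_s: 10.5
position: [0.5029, 0.0192, 0.109]
orientation: [0.995, 0.101, 0.0, 0.001]
wrist_force: [-15.6, -1.1, 32.8]
gripper_width: 0.0004
grasp_force: 16.7
```

The cover is firmly on its stop at 0.109 m. I'll retreat straight up and check.

Call:
servo_tool --rows '[[[0,0,0,-1,0,0,0],[0,0,0,-3,0,0,0],[0,0,0,-6,0,0,0],[0,0,0,-9,0,0,0],[0,0,0,-12,0,0,0],[0,0,0,-12,0,0,0],[0,0,0,-12,0,0,0]]]'

```text
time_s: 11.08
position: [0.5037, 0.0192, 0.228]
orientation: [0.995, 0.101, 0.002, 0.0]
wrist_force: [0.3, -0.3, -0.4]
gripper_width: 0.0004
grasp_force: 0.0
```

```bash
python3 go.py; python3 - <<'E'
from cell import viewer
import cv2,numpy as np
a=viewer.camera("scene")["pixels"][80:330,150:390];b=viewer.camera("top")["pixels"][120:370,150:390]
cv2.imwrite("pics/6.png",cv2.resize(np.hstack([a,b]),None,fx=1.6,fy=1.6))
E
```

```text
t 11.0833 case pos [-0.0146  0.0001  0.228 ] F case [ 0.2245 -0.3935 -0.3787] w 0.00043013449245644307
tool axes in case (rotvec deg from x,-y,-z): [ 0.0649 -0.1876 -0.4862]
```

View pics/6.png

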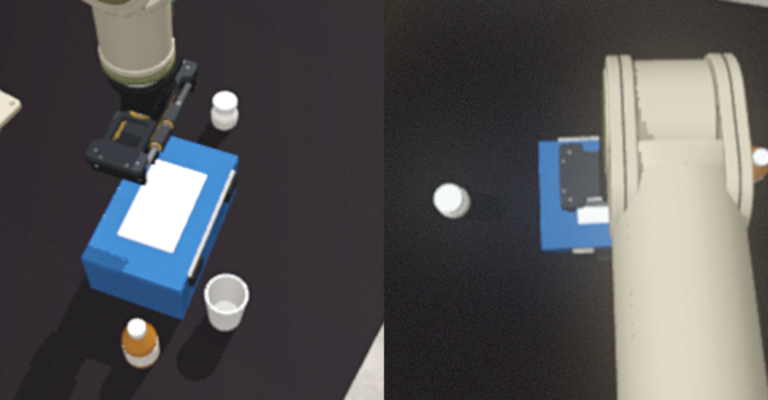

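The cover lies flat and shut (left view around (165,210)). The jar (225,110), beaker (227,300) and bottle (140,342) stand where they began, and the gripper is clear.

```bash
python3 -c "
from cell import arm
print(arm.hand_in())"
```

```text
the job is handed in; nothing more can be done
None
```

I pushed the flap down onto its stop, then the cover fully shut onto the case; the bottle, beaker and jar still stand where they began in the last picture, and the job is handed in (no verdict was returned).

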